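Refill the lift-up picking locker

ROBOT

A 6-joint arm with a two-finger parallel gripper is mounted at the origin on the work surface. World frame = base frame: x ahead of the robot, y to its left, z up, the work surface at z = 0. Lengths are in m, angles in rad, forces in N, time in s.
With the tool pointing down it reaches from about 0.3 to 0.75 m from the base axis. Payload 8.5 kg.
Tool frame: the origin (TCP) lies midway between the tips of the shut fingers; the grasp point (between the pads) lies 19 mm behind it; z points along the fingers, y is the line along which they close (so a half turn about z gives the same grasp; the last joint's range is limited). The gripper opens to 88 mm and grips with 3 to 60 N. Pads are 18 mm wide; open, the fingers measure 123 mm over their backs; the gripper's body (75 mm by 187 mm) begins 45 mm behind the grasp point.
Start: joints at [1.056, 0.381, 1.297, -0, 1.464, -0.215], TCP at [0.162, 0.525, 0.239] pointing down, gripper open.
Joint ranges: [-3.11, 3.11], [-0.89, 2.33], [0.22, 2.48], [-1.42, 4.56], [0.17, 2.85], [-2.88, 2.88]. Speed limits (rad/s): [2.39, 2.39, 3.14, 3.14, 3.14, 3.14].

INTERFACE

Orientations are given as a unit quaternion [w, x, y, z].
In Python, from rig import get_obs, viewer, job gives the robot as it stands.
- The arm moves only by the tool send_rows, never from a script. Its argument "steps" is one flat list of numbers, 4 for each row, row after row: the shift along the tool's x, y, z as a fraction of full scale, then the turn about the tool's z as a fraction of full scale. A call has 1 to 10 rows; each row shifts and turns the commanded pose from where the row before left it, along the tool's axes as they then stand; what a row does not reach is not made up. Full scale, the value 1, is 0.02 m for a shift and 4 degrees for a turn. A row lasts 1/12 s, in which the tool goes at most 41.7 mm and 7.16 degrees, less where a joint would pass 70% of its speed; a pose out of reach is approached as far as the arm can. A call with a number of a shift or a turn outside -1 to 1 is refused whole. A call with a gripper value outside its range is refused whole. "hand" is the opening in per cent of the stroke, from 0 (shut) to 100 (fully open), set as the call begins (left out, the last holds). The fingers move at their own pace and stop on an object; "force" is the grip in N (left out, the last holds). Time passes only in rows, so rows that do not move let the fingers close. It gives the time, the measured TCP pose, the force, the opening and the grip force at its end, in the units of the state.
- get_obs(): the state, without advancing time (a new reading comes with each control period).
- viewer.snapshot(name): name is "scene" or "top" or "wrist"; returns the picture (384x512x3 uint8, red, green, blue); there is no depth.
- viewer.camera_model(name): a dict with "fx", "fy", "cx", "cy" (pixels), "dist" ([k1, k2, p1, p2, k3] as OpenCV has them; the pictures are not rectified), "position" and "orientation" of the camera in the world. Camera axes: x right, y up, looking along -z (the intrinsics and any distortion apply to the point x, -y, -z); pixel columns grow to the right and rows downward; lengths in m; the calibration is good to about 2 mm. A picture is of the moment at which its call begins: read the wrist's pose just before it. camera_model takes no time and is no camera call; for the wrist camera it gives the pose at the moment of the call.
- job.job_done(): hands the job in; it is judged then, once.
The state is a dict: "time_s": time; "joint_pos": joint angles; "dq": joint speeds; "effort": joint torques, N m; "tcp_pos": TCP position; "tool_rot": TCP orientation; "wrist_force": force on the tool from outside, world axes, zero at the start; "wrist_torque": the same for the moment, N m; "width": finger opening in m; "finger_force": force on a finger pad.
Only numpy, scipy, OpenCV 4.12 (cv2) and the standard library are available. Lean on these libraries where they do the work, as an engineer would, in place of code of your own. Each camera call takes 0.05 s, during which the arm holds its last target. There are 200 camera calls.

TASK

Raise the sloping door of the picking locker until its stay locks (not all the way up) and let go of it there, then stand the loose wide jar upright in the middle of the round rubber mat in the locker's empty bay. After that release the stay by lifting the door all the way up, and lower the door under control until it is fully shut, without letting it slam. Do not drop the jar, and leave the jar already in the locker and the slim bottle where they stand.

Things in the scene. Friction and masses are not known exactly. Their poses are not given: they have to be found in the camera images.
- locker: grey steel picking locker fixed to the table, sizes in mm: 290 wide (y). Origin on the table below the hinge line, midway across; x points to its back, z up. Floor 6 thick; front sill 72 high at x=-172; low rail and wires at x=+18; side walls at y=+-142; 62 high divider at y=0: two bays. Round stay housing outside the +y wall (y 145 to 195), diameter 140, centred on the hinge line
- door (a joint): door angle, rad: 0 shut, grows as the front edge rises, stop at 2.19. Weighs 0.45 kg, falls shut unless the stay carries it; 3 to 6 N at the handle lifts it. Stay: raise to 1.93-2.03, then let it down: it rests locked at about 1.83. Lifting beyond 2.06 begins to release it; at 2.15-2.19 it is released and the door can be lowered to shut. Only shutting sets the stay again
- door_handle (a point): middle of the door's steel bar handle, in mm: round bar 12 diameter, 120 long, parallel to the hinge line, posts at both ends. Its axis is 172 from the hinge line along the door and 54 above the door's underside (46 above its frame). Door shut: 179 in front of the hinge line (locker -x), 24 below it. Door upright: it is on the far side, the door's edge 18 above it
- door_hinge (a point): middle of the hinge line, 165 mm above the table, parallel to the locker's y, at its upper back edge. The door is a clear panel in an aluminium frame, 280 mm wide, 8 mm thick, reaching 190 mm from this line; shut, it slopes down 25 degrees towards the locker's front (-x); at 2.01 rad it stands upright
- jar: the loose wide jar to be put away: round, amber with a black cap and a paper band, 60 mm diameter, 78 mm high, 0.2 to 0.42 kg, standing on the open table beside the locker, left or right. Origin at the centre of its underside.
- mat: round black rubber mat fixed on the floor of the empty bay, 90 mm diameter, 4 mm thick, 95 mm in front of the hinge line; left or right bay varies. Origin at the centre of its underside, 6 mm above the table. A jar standing on it just fits under the shut door.
- neighbour: a jar equal to the wide jar that already stands in the locker's other bay, 95 mm in front of the hinge line. Stays there. Origin at the centre of its underside.
- slim_bottle: slim amber bottle, 44 mm diameter, 135 mm high, standing on the table on the side opposite the loose wide jar. Not to be moved. Origin at the centre of its underside.
Things that resemble listed ones, but are neither listed nor needed, are in the scene too. What is shaped like the jar but green or pink is not meant.

How it is judged:
By the outcome, as a careful person would: the job done as asked, in the order asked, and still so for the second after the job is handed in, with the robot touching nothing.
It also fails if it takes over 72 s, if anything falls off the work surface, if the arm or the gripper's body presses on something with over 40 N, if the wrist force passes 120 N, or if a joint passes its speed limit or range.

## Working session

There is one attempt and no reset: what is moved stays moved. The work goes in short steps, Python scripts to look and compute and a tool call to move; the robot and the scene stay as the last step left them, time stands still between calls to the robot, and variables do not carry over. Pictures are saved under pics/ and viewed, at most 15 in all, crops included, and the job is handed in when it is done.

Besides the shell and the picture viewer there is one more tool, called after ">>>" as a command line: name --argument value ..., lists and objects as JSON in quotes. send_rows: Moves the arm, as the interface text tells. Shift numbers are shares of 0.02 m and turn numbers shares of 4 degrees, none past 1 either way. Its arguments: {"type":"object","properties":{"steps":{"type":"array","items":{"type":"number"}},"hand":{"type":"number"},"force":{"type":"number"}},"required":["steps"]}

```bash
mkdir -p pics; ls; python3 - <<'E'
from rig import get_obs, viewer
import cv2,numpy as np
o=get_obs();print(o)
a=viewer.snapshot("scene");b=viewer.snapshot("top")
cv2.imwrite("pics/scene.png",a[:,:,::-1]);cv2.imwrite("pics/top.png",b[:,:,::-1])
for n in("scene","top","wrist"):print(n,viewer.camera_model(n))
E
```

```text
pics
{'time_s': 0.0, 'joint_pos': array([ 1.05567496e+00,  3.81195388e-01,  1.29823554e+00, -1.95924973e-05,
        1.46362032e+00, -2.15312685e-01]), 'dq': array([ 8.67157675e-04, -9.88076602e-05,  5.07065272e-04,  1.42604707e-03,
       -8.34212448e-04, -4.00747110e-04]), 'effort': array([-2.17756693e-03, -4.37910247e+01, -2.24566609e+01,  7.13101029e-02,
        3.51058936e-02, -6.87310535e-05]), 'tcp_pos': array([0.16230838, 0.5252131 , 0.23814661]), 'tool_rot': array([-2.51373772e-04,  1.49342463e-01,  9.88785263e-01, -6.84677665e-04]), 'wrist_force': array([ 0.17272866, -0.11442487, -0.7825686 ]), 'wrist_torque': array([0.01505819, 0.02491454, 0.04775422]), 'finger_force': 0.0, 'width': 0.08813683163077388}
scene {'fx': 423.154821055812, 'fy': 423.154821055812, 'cx': 254.41794849304065, 'cy': 195.45976272120254, 'dist': array([-0.01610378,  0.        ,  0.        ,  0.        ,  0.        ]), 'position': array([ 1.635895  , -0.33011425,  0.87300457]), 'orientation': array([0.71515131, 0.38310517, 0.28886476, 0.50827766])}
top {'fx': 436.3039214343451, 'fy': 436.3039214343451, 'cx': 263.5144033261666, 'cy': 190.9459873290905, 'dist': array([-0.00616126,  0.        ,  0.        ,  0.        ,  0.        ]), 'position': array([0.37046668, 0.03399671, 1.3549333 ]), 'orientation': array([-0.69681372, -0.04726791,  0.0428403 ,  0.71440961])}
wrist {'fx': 307.92693144177673, 'fy': 307.92693144177673, 'cx': 251.80411912816515, 'cy': 185.4687715824227, 'dist': array([0.02285752, 0.        , 0.        , 0.        , 0.        ]), 'position': array([0.09510142, 0.5457172 , 0.3847614 ]), 'orientation': array([ 0.79714626, -0.11258799, -0.08295508,  0.58736721])}
```

```bash
python3 - <<'E'
import cv2
for n in("scene","top"):
    cv2.imwrite(f"pics/{n}2.png",cv2.resize(cv2.imread(f"pics/{n}.png"),(800,600),interpolation=cv2.INTER_CUBIC))
E
```

```text
(no output)
```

View pics/scene2.png

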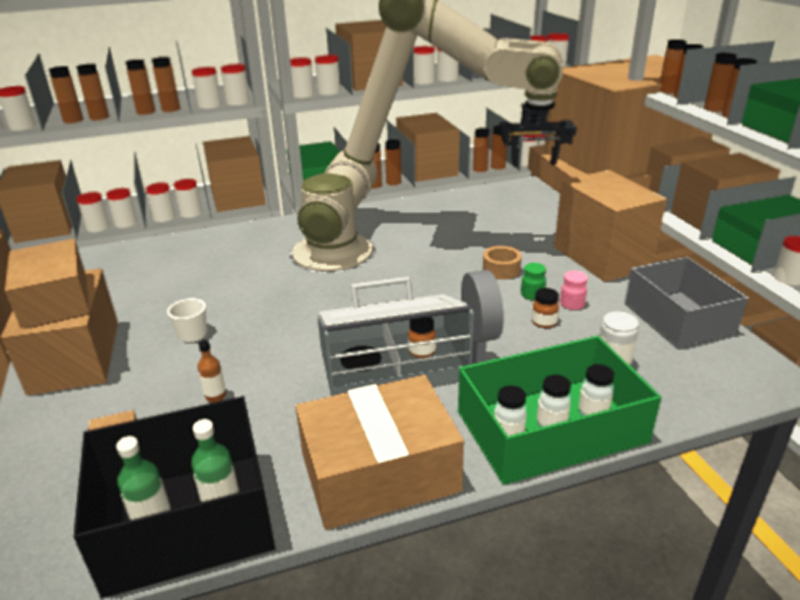

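View pics/top2.png

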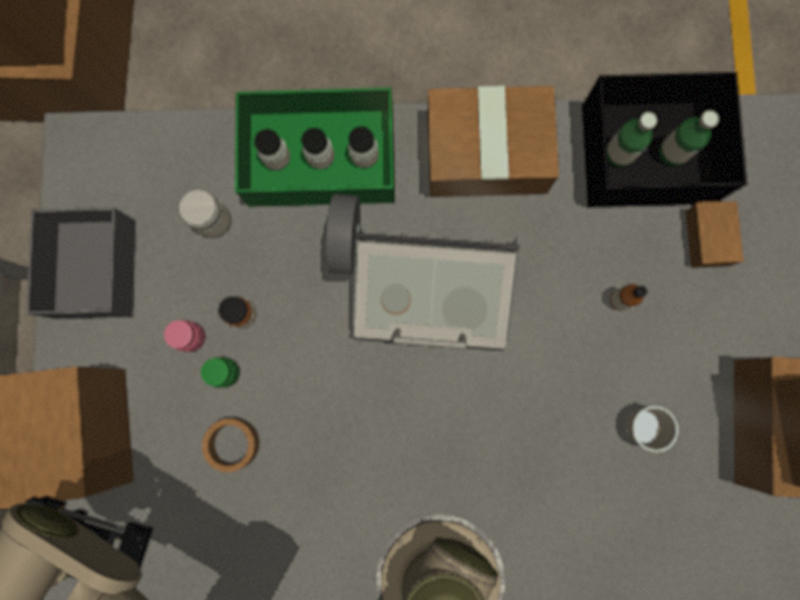

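The scene shows the loose amber jar at about (545,308), left of the locker. The mat is in the −y bay and the neighbour jar in the +y bay. In the top view the handle runs from (397,335) to (463,340) and the loose jar's cap is at (235,310). I'll check the gripper body and the jar shape next.

```bash
cat > h.py <<'E'
import numpy as np,cv2
from scipy.spatial.transform import Rotation as R
def rot(q): return R.from_quat(np.roll(q,-1)).as_matrix()
def ray(cm,u,v):
    K=np.array([[cm['fx'],0,cm['cx']],[0,cm['fy'],cm['cy']],[0,0,1]])
    p=cv2.undistortPoints(np.array([[[u,v]]],float),K,cm['dist'])[0,0]
    return rot(cm['orientation'])@np.array([p[0],-p[1],-1])
def hit(cm,u,v,z):
    d=ray(cm,u,v);P=np.array(cm['position']);return P+d*(z-P[2])/d[2]
def proj(cm,X):
    p=(np.atleast_2d(X)-cm['position'])@rot(cm['orientation'])
    p=p*[1,-1,-1]
    K=np.array([[cm['fx'],0,cm['cx']],[0,cm['fy'],cm['cy']],[0,0,1]])
    return cv2.projectPoints(p,np.zeros(3),np.zeros(3),K,cm['dist'])[0][:,0]
def locker(ox,oy,yaw):
    c,s=np.cos(yaw),np.sin(yaw);M=np.array([[c,-s,0],[s,c,0],[0,0,1]])
    return lambda p:np.atleast_2d(p)@M.T+[ox,oy,0]
E
python3 - <<'E'
import cv2,numpy as np
a=cv2.imread("pics/scene.png");b=cv2.imread("pics/top.png")
f=lambda i,x,y,w,h,s:cv2.resize(i[y:y+h,x:x+w],(w*s,h*s),interpolation=cv2.INTER_CUBIC)
A=f(a,305,20,80,100,5);B=f(b,200,120,140,110,5);C=f(a,190,165,200,90,4)
cv2.imwrite("pics/c1.png",np.hstack([A,np.zeros((500,2,3),np.uint8),f(a,320,160,78,100,5)]))
cv2.imwrite("pics/c2.png",B)
E
```

```text
(no output)
```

View pics/c1.png

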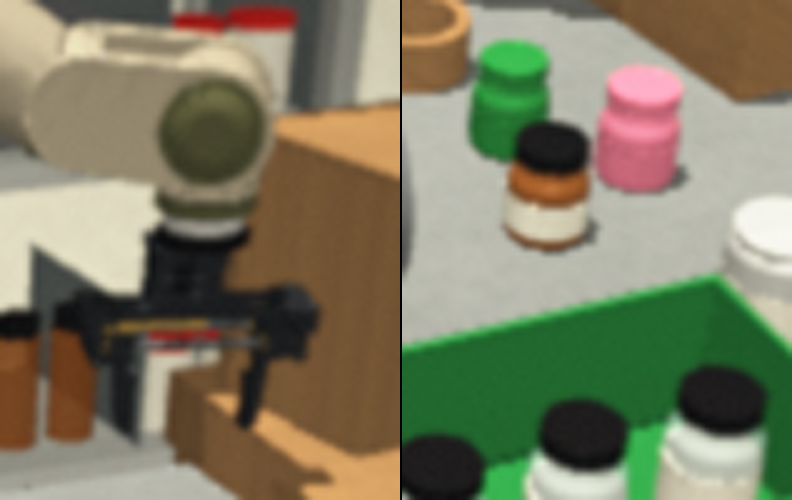

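View pics/c2.png

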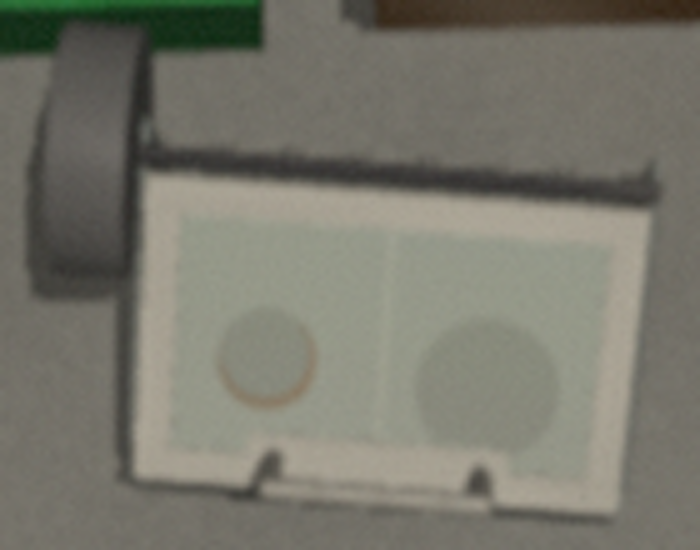

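The gripper body is a wide bar about 50 mm tall along the closing axis, with a narrow neck above it. The jar has a shoulder below its cap. Now I'll fit the locker pose from the door frame corners in the crop: hinge corners (145,178) and (655,207), front corners (130,478) and (612,512).

```bash
python3 - <<'E'
from rig import viewer
from h import *
from scipy.optimize import least_squares
T=viewer.camera_model("top");S=viewer.camera_model("scene")
px=np.array([[145,178],[655,207],[130,478],[612,512],[377,498]])/5+[200,120]
L=np.array([[-3.4,140,172.3],[-3.4,-140,172.3],[-175.6,140,92],[-175.6,-140,92],[-179,0,147]])/1000
f=lambda p:(proj(T,locker(*p)(L))-px).ravel()
r=least_squares(f,[.55,0,0]);print(r.x,np.degrees(r.x[2]));print(r.fun.reshape(-1,2).round(1))
b=cv2.imread("pics/top.png");a=cv2.imread("pics/scene.png")
g=locker(*r.x)
pts={'mat':[-.095,-.071,.01],'neigh':[-.095,.071,.084]}
for k,v in pts.items(): print(k,g(v),proj(T,g(v)),(proj(T,g(v))-[200,120])*5)
# jar cap
hs=cv2.cvtColor(b,cv2.COLOR_BGR2HSV)
sub=b[185:215,138:165].max(2)<45
n,l,st,c=cv2.connectedComponentsWithStats(sub.astype(np.uint8));i=1+st[1:,4].argmax();cc=c[i]+[138,185];print('cap top',cc,st[i],hit(T,*cc,.078))
sub=a[150:230,335:372].max(2)<45
n,l,st,c=cv2.connectedComponentsWithStats(sub.astype(np.uint8));i=1+st[1:,4].argmax();cc=c[i]+[335,150];print('cap scene',cc,st[i],hit(S,*cc,.070))
# scene overlay check: lines at shut door
P=locker(*r.x)
for X in list(L)+[np.array([-.179,.06,.141]),np.array([-.179,-.06,.141]),np.array([0,.17,.235])]:
    p=proj(S,P(X))[0];cv2.circle(a,tuple(int(round(q)) for q in p),1,(0,0,255),-1)
J=hit(T,*(c[i]*0+hit(T,0,0,0)[:2]),0) if 0 else None
cv2.imwrite("pics/ov.png",cv2.resize(a[160:260,190:390],(800,400),interpolation=cv2.INTER_CUBIC))
E
```

```text
[ 0.6202088  -0.00725794 -0.09618221] -5.510834618863747
[[-0.  -2.6]
 [-0.8 -1.4]
 [ 0.5  1.5]
 [ 0.7  1.6]
 [-0.4  1. ]]
mat [[ 0.51882948 -0.06880655  0.01      ]] [[298.89784621 197.78993757]] [[494.48923107 388.94968787]]
neigh [[0.5324663  0.07253713 0.084     ]] [[252.43832275 191.57750552]] [[262.19161374 357.88752759]]
cap top [148.91133005 197.99507389] [  3   6  17  15 203] [0.52191091 0.37872118 0.078     ]
cap scene [349.37037037 189.24074074] [  8  35  14  10 108] [0.52155399 0.37871667 0.07      ]
```

View pics/ov.png

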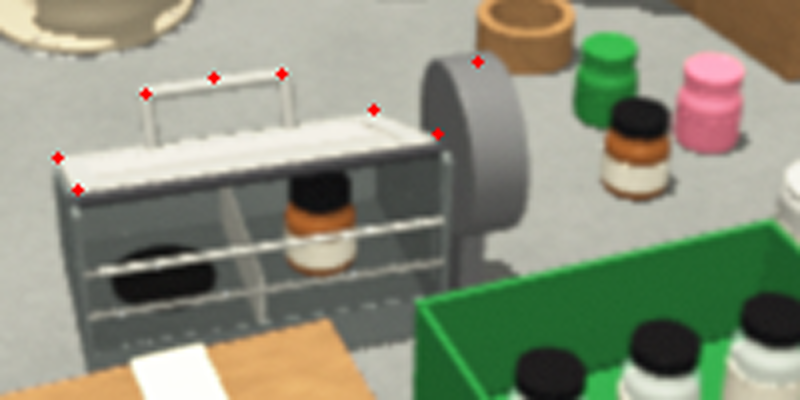

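The overlay agrees with the scene: the bar is spot on and the corners are within about 1 px. The jar reads (0.522, 0.379) in both views. I'll plan the hover move above the handle.

```bash
cat >> h.py <<'E'
def plan(goal,yaw_goal,n,obs,start=None):
    """rows (tool frame) for a straight world move with the tool pointing down"""
    p=np.array(obs['tcp_pos'] if start is None else start[0],float)
    yy=rot(obs['tool_rot'])[:,1]; ps=np.degrees(np.arctan2(yy[1],yy[0])) if start is None else start[1]
    d=(np.array(goal)-p)/n; t=-((yaw_goal-ps+180)%360-180)/n
    out=[]
    for i in range(n):
        a=np.radians(ps); y=np.array([np.cos(a),np.sin(a),0]); x=np.array([-np.sin(a),np.cos(a),0])
        out.append(np.round([d@x/.02,d@y/.02,-d[2]/.02,t/4],2)); ps-=t
    o=np.array(out)
    for k in range(0,n,10): print(o[k:k+10].ravel().tolist())
    print('max',abs(o).max())
E
python3 - <<'E'
from h import *;from rig import get_obs
plan([.444,.010,.25],-5.5,32,get_obs())
E
```

```text
[-0.66, -0.64, -0.02, 0.61, -0.68, -0.61, -0.02, 0.61, -0.71, -0.58, -0.02, 0.61, -0.73, -0.55, -0.02, 0.61, -0.76, -0.52, -0.02, 0.61, -0.78, -0.49, -0.02, 0.61, -0.8, -0.45, -0.02, 0.61, -0.82, -0.42, -0.02, 0.61, -0.83, -0.38, -0.02, 0.61, -0.85, -0.35, -0.02, 0.61]
[-0.86, -0.31, -0.02, 0.61, -0.88, -0.27, -0.02, 0.61, -0.89, -0.23, -0.02, 0.61, -0.9, -0.2, -0.02, 0.61, -0.9, -0.16, -0.02, 0.61, -0.91, -0.12, -0.02, 0.61, -0.91, -0.08, -0.02, 0.61, -0.92, -0.04, -0.02, 0.61, -0.92, -0.0, -0.02, 0.61, -0.92, 0.04, -0.02, 0.61]
[-0.91, 0.08, -0.02, 0.61, -0.91, 0.12, -0.02, 0.61, -0.9, 0.15, -0.02, 0.61, -0.9, 0.19, -0.02, 0.61, -0.89, 0.23, -0.02, 0.61, -0.88, 0.27, -0.02, 0.61, -0.87, 0.31, -0.02, 0.61, -0.85, 0.34, -0.02, 0.61, -0.84, 0.38, -0.02, 0.61, -0.82, 0.41, -0.02, 0.61]
[-0.8, 0.45, -0.02, 0.61, -0.78, 0.48, -0.02, 0.61]
max 0.92
```

>>> send_rows --steps '[-0.65,-0.65,0,0.6,-0.7,-0.6,0,0.6,-0.7,-0.6,0,0.6,-0.75,-0.55,-0.05,0.6,-0.75,-0.5,-0.05,0.6,-0.8,-0.5,-0.05,0.6,-0.8,-0.45,0,0.6,-0.8,-0.4,0,0.6,-0.85,-0.4,0,0.6,-0.85,-0.35,0,0.6]' --hand 80

```text
time_s: 0.93
tcp_pos: [0.2515, 0.3632, 0.2415]
tool_rot: [-0.0, 0.353, 0.936, -0.0]
wrist_force: [-0.3, -0.0, -0.9]
width: 0.0706
finger_force: 0.0
```

>>> send_rows --steps '[-0.85,-0.3,0,0.6,-0.9,-0.25,0,0.6,-0.9,-0.25,0,0.6,-0.9,-0.2,0,0.6,-0.9,-0.15,0,0.6,-0.9,-0.1,0,0.6,-0.9,-0.1,0,0.6,-0.9,-0.05,0,0.6,-0.9,0,0,0.6,-0.9,0.05,0,0.6]'

```text
time_s: 1.77
tcp_pos: [0.3412, 0.2046, 0.2416]
tool_rot: [-0.0, 0.539, 0.842, -0.0]
wrist_force: [0.4, 0.3, 0.0]
width: 0.0704
finger_force: 0.0
```

>>> send_rows --steps '[-0.9,0.1,0,0.6,-0.9,0.1,0,0.6,-0.9,0.15,0,0.6,-0.9,0.2,0,0.6,-0.9,0.25,0,0.6,-0.9,0.25,0,0.6,-0.85,0.3,0,0.6,-0.85,0.35,0,0.6,-0.85,0.4,0,0.6,-0.8,0.4,0,0.6]'

```text
time_s: 2.6
tcp_pos: [0.4329, 0.0457, 0.2415]
tool_rot: [-0.0, 0.703, 0.711, -0.0]
wrist_force: [-0.3, 0.7, 0.7]
width: 0.0701
finger_force: 0.0
```

```bash
python3 - <<'E'
from h import *;from rig import get_obs,viewer
o=get_obs();W=viewer.camera_model("wrist");w=viewer.snapshot("wrist")[:,:,::-1].copy()
yy=rot(o['tool_rot'])[:,1];print(o['time_s'],o['tcp_pos'],np.degrees(np.arctan2(yy[1],yy[0])),o['joint_pos'].round(2),W['position'])
cv2.imwrite("pics/w1raw.png",w)
g=locker(.623,-.008,-.0962)
for X in [[-.179,.06,.141],[-.179,-.06,.141],[-.1756,.14,.092],[-.1756,-.14,.092],[-.095,-.07,.01],[-.095,.07,.084]]:
    p=proj(W,g(X))[0];print(X,p.round(1))
    if abs(p-300).max()<1000:cv2.drawMarker(w,tuple(int(round(q)) for q in p),(0,0,255),0,8)
cv2.imwrite("pics/w1.png",w)
plan([.444,.010,.25],-5.5,3,o)
E
```

```text
2.6 [0.43293666 0.04572194 0.2415205 ] 0.6919529513228464 [-0.17  0.18  1.58  0.    1.38 -0.18] [0.43292332 0.11622806 0.38806046]
[-0.179, 0.06, 0.141] [272.8 157.8]
[-0.179, -0.06, 0.141] [256.4 285.9]
[-0.1756, 0.14, 0.092] [284.4  59.8]
[-0.1756, -0.14, 0.092] [251.  321.9]
[-0.095, -0.07, 0.01] [316.3 240.7]
[-0.095, 0.07, 0.084] [354.7 145.9]
[-0.6, 0.18, -0.14, 0.52, -0.59, 0.2, -0.14, 0.52, -0.58, 0.22, -0.14, 0.52]
max 0.6
```

View pics/w1.png

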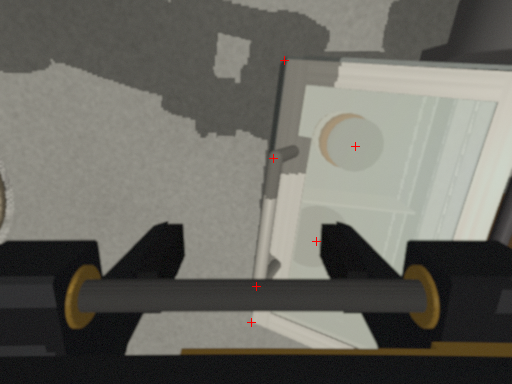

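The projected handle, corner and neighbour points all fall on the image within about 2 px, so the locker is at (0.623, −0.008) with yaw −5.5°. Next I align, descend on the bar and grip it.

>>> send_rows --steps '[-0.6,0.2,0,0.5,-0.6,0.2,0,0.5,-0.6,0.2,0,0.55,0,0,0.5,0,0,0,0.9,0,0,0,0.9,0,0,0,0.9,0,0,0,0.9,0,0,0,0.8,0]' --hand 40

```text
time_s: 3.4
tcp_pos: [0.4434, 0.0108, 0.1426]
tool_rot: [-0.0, 0.739, 0.673, -0.0]
wrist_force: [0.1, -0.2, -0.8]
width: 0.0354
finger_force: 0.0
```

>>> send_rows --steps '[0,0,0.55,0,0,0,0.5,0,0,0,0,0]'

```text
time_s: 3.65
tcp_pos: [0.4428, 0.0109, 0.1212]
tool_rot: [-0.002, 0.739, 0.673, -0.001]
wrist_force: [0.1, -0.2, -0.8]
width: 0.0354
finger_force: 0.0
```

>>> send_rows --steps '[0,0,0,0,0,0,0,0,0,0,0,0,0,0,0,0,0,0,0,0]' --hand 0 --force 20

```text
time_s: 4.07
tcp_pos: [0.4456, 0.0102, 0.1237]
tool_rot: [0.002, 0.74, 0.673, 0.002]
wrist_force: [5.5, 0.2, -1.9]
width: 0.0105
finger_force: 19.9
```

```bash
python3 - <<'E'
from h import *;from rig import get_obs
o=get_obs();yy=rot(o['tool_rot'])[:,1];print(o['tcp_pos'],o['width'],np.degrees(np.arctan2(yy[1],yy[0])),o['wrist_force'])
c,s=np.cos(.0962),np.sin(.0962)
d=o['tcp_pos'][:2]-[.623,-.008];print('local',d[0]*c-d[1]*s,d[0]*s+d[1]*c)
th=np.r_[0,np.arange(.1,1.91,.1),1.98];x=-179*np.cos(th)-24*np.sin(th);z=179*np.sin(th)-24*np.cos(th)
print(np.c_[th[1:],np.diff(x)/20,-np.diff(z)/20].round(2))
E
```

```text
[0.44557981 0.01021532 0.12365075] 0.010459158722642612 -5.391152526295272 [ 5.53484102  0.19066681 -1.93007576]
local -0.1783494683935586 0.0010895936792406635
[[ 0.1  -0.08 -0.9 ]
 [ 0.2   0.02 -0.9 ]
 [ 0.3   0.11 -0.9 ]
 [ 0.4   0.19 -0.88]
 [ 0.5   0.28 -0.86]
 [ 0.6   0.37 -0.83]
 [ 0.7   0.45 -0.78]
 [ 0.8   0.52 -0.74]
 [ 0.9   0.59 -0.68]
 [ 1.    0.66 -0.62]
 [ 1.1   0.72 -0.55]
 [ 1.2   0.77 -0.47]
 [ 1.3   0.81 -0.4 ]
 [ 1.4   0.85 -0.31]
 [ 1.5   0.87 -0.23]
 [ 1.6   0.89 -0.14]
 [ 1.7   0.9  -0.05]
 [ 1.8   0.9   0.04]
 [ 1.9   0.89  0.13]
 [ 1.98  0.7   0.17]]
```

>>> send_rows --steps '[0,0,-0.4,0,0,0.02,-0.5,0,0,0.02,-0.9,0,0,0.11,-0.9,0,0,0.19,-0.88,0,0,0.28,-0.86,0,0,0.37,-0.83,0,0,0.45,-0.78,0,0,0.52,-0.74,0]'

```text
time_s: 4.82
tcp_pos: [0.4855, 0.0062, 0.2587]
tool_rot: [0.002, 0.74, 0.673, 0.002]
wrist_force: [27.6, -3.3, -29.6]
width: 0.0102
finger_force: 22.2
```

>>> send_rows --steps '[0,0.59,-0.68,0,0,0.66,-0.62,0,0,0.72,-0.55,0,0,0.77,-0.47,0,0,0.81,-0.4,0,0,0.85,-0.31,0,0,0.87,-0.23,0,0,0.89,-0.14,0,0,0.45,-0.03,0,0,0,0,0]'

```text
time_s: 5.65
tcp_pos: [0.6152, -0.0067, 0.3259]
tool_rot: [-0.001, 0.74, 0.673, -0.001]
wrist_force: [-1.1, -5.5, -7.5]
width: 0.0103
finger_force: 20.4
```

```bash
cat > st.py <<'E'
from h import *;from rig import get_obs
o=get_obs();p=o['tcp_pos'];c,s=np.cos(.0962),np.sin(.0962)
d=p[:2]-[.623,-.008];l=np.array([d[0]*c-d[1]*s,d[0]*s+d[1]*c,p[2]+.019])*1000
th=np.arctan2(l[2]-165,-l[0])-np.arctan2(-24,179)
yy=rot(o['tool_rot'])[:,1]
print('t',o['time_s'],'tcp',p.round(4),'loc grasp mm',l.round(1),'theta',th.round(3),'r',np.hypot(l[0],l[2]-165).round(1),'w',o['width'].round(4),'F',o['wrist_force'].round(1),'ff',round(float(o['finger_force']),1),'yaw',np.degrees(np.arctan2(yy[1],yy[0])).round(2))
E
python3 st.py
```

```text
Traceback (most recent call last):
  File "st.py", line 6, in <module>
    print('t',o['time_s'],'tcp',p.round(4),'loc grasp mm',l.round(1),'theta',th.round(3),'r',np.hypot(l[0],l[2]-165).round(1),'w',o['width'].round(4),'F',o['wrist_force'].round(1),'ff',round(float(o['finger_force']),1),'yaw',np.degrees(np.arctan2(yy[1],yy[0])).round(2))
                                                                                                                                  ^^^^^^^^^^^^^^^^
AttributeError: 'float' object has no attribute 'round'
```

```bash
sed -i "s/o\['width'\].round(4)/round(o['width'],4)/" st.py; python3 st.py
```

```text
t 5.65 tcp [ 0.6152 -0.0067  0.3259] loc grasp mm [ -7.9   0.5 344.9] theta 1.66 r 180.1 w 0.0103 F [-1.1 -5.5 -7.5] ff 20.4 yaw -5.45
```

>>> send_rows --steps '[0,0.45,0,0,0,0.45,-0.02,0,0,0.45,0.04,0,0,0.45,0.06,0,0,0.53,0.1,0,0,0.53,0.13,0,0,0,0,0,0,0,0,0]'

```text
time_s: 6.32
tcp_pos: [0.6709, -0.0119, 0.3205]
tool_rot: [-0.0, 0.74, 0.673, -0.001]
wrist_force: [-1.9, -6.6, -5.2]
width: 0.0109
finger_force: 20.2
```

```bash
python3 st.py
```

```text
t 6.3167 tcp [ 0.6709 -0.0119  0.3205] loc grasp mm [ 48.1   0.7 339.5] theta 1.973 r 181.0 w 0.0109 F [-1.9 -6.6 -5.2] ff 20.2 yaw -5.45
```

>>> send_rows --steps '[0,-0.4,-0.09,0,0,-0.4,-0.08,0,0,-0.4,-0.05,0,0,0,0,0,0,0,0,0]'

```text
time_s: 6.73
tcp_pos: [0.6462, -0.0092, 0.3251]
tool_rot: [-0.0, 0.74, 0.673, -0.001]
wrist_force: [-1.3, -4.6, -4.6]
width: 0.0105
finger_force: 20.3
```

```bash
python3 st.py
```

```text
t 6.7333 tcp [ 0.6462 -0.0092  0.3251] loc grasp mm [ 23.2   1.  344.1] theta 1.833 r 180.6 w 0.0105 F [-1.3 -4.6 -4.6] ff 20.3 yaw -5.43
```

>>> send_rows --steps '[0,-0.2,0,0,0,0,0,0,0,0,0,0]'

```text
time_s: 6.98
tcp_pos: [0.6434, -0.0089, 0.3255]
tool_rot: [0.001, 0.74, 0.673, 0.0]
wrist_force: [2.4, -5.5, -5.2]
width: 0.0109
finger_force: 20.2
```

```bash
python3 st.py
```

```text
t 6.9833 tcp [ 0.6434 -0.0089  0.3255] loc grasp mm [ 20.3   1.  344.5] theta 1.817 r 180.6 w 0.0109 F [ 2.4 -5.5 -5.2] ff 20.2 yaw -5.42
```

>>> send_rows --steps '[0,0,0,0,0,0,0,0,0,0,0,0,0,0,-0.4,0,0,0,-0.8,0,0,0,-0.8,0,0,0,-0.8,0]' --hand 28

```text
time_s: 7.57
tcp_pos: [0.6433, -0.0081, 0.383]
tool_rot: [0.0, 0.739, 0.673, 0.0]
wrist_force: [0.3, -1.1, 0.3]
width: 0.0251
finger_force: 0.0
```

```bash
python3 st.py; python3 - <<'E'
from rig import viewer
import cv2
a=viewer.snapshot("scene")[:,:,::-1]
cv2.imwrite("pics/s2.png",cv2.resize(a[80:270,170:400],(800,660))[:600])
E
```

```text
t 7.5667 tcp [ 0.6433 -0.0081  0.383 ] loc grasp mm [ 20.2   1.9 402. ] theta 1.789 r 237.9 w 0.0251 F [ 0.3 -1.1  0.3] ff 0.0 yaw -5.35
```

View pics/s2.png

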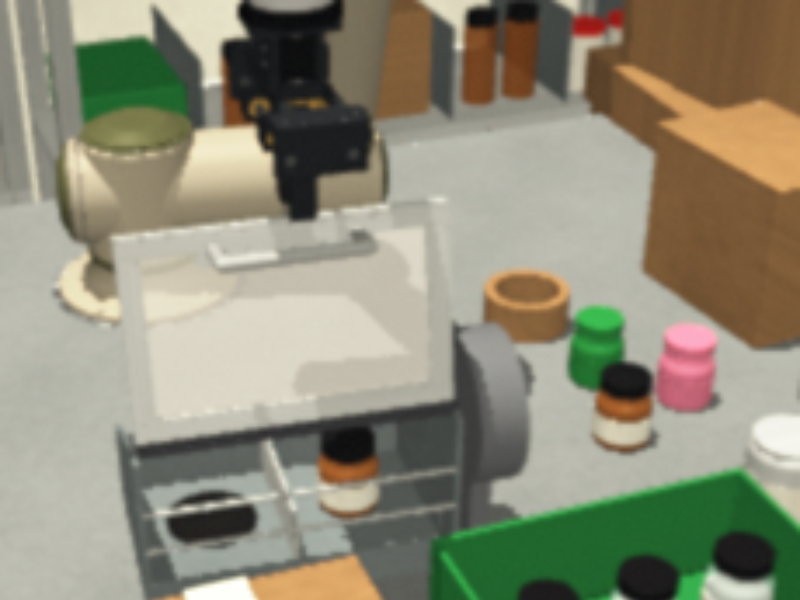

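The door is standing locked and clear of the gripper, with the mat, neighbour jar and loose jar undisturbed. Now to the jar.

```bash
python3 - <<'E'
from h import *;from rig import get_obs
o=get_obs()
plan([.565,.24,.38],-5.5,14,o)
plan([.522,.379,.12],-5.5,14,o,([.565,.24,.38],-5.5))
E
```

```text
[0.86, -0.36, 0.02, 0.0, 0.86, -0.36, 0.02, 0.0, 0.86, -0.36, 0.02, 0.0, 0.86, -0.36, 0.02, 0.0, 0.86, -0.36, 0.02, 0.0, 0.86, -0.36, 0.02, 0.0, 0.86, -0.36, 0.02, 0.0, 0.86, -0.36, 0.02, 0.0, 0.86, -0.36, 0.02, 0.0, 0.86, -0.36, 0.02, 0.0]
[0.86, -0.36, 0.02, 0.0, 0.86, -0.36, 0.02, 0.0, 0.86, -0.36, 0.02, 0.0, 0.86, -0.36, 0.02, 0.0]
max 0.86
[0.48, -0.2, 0.93, -0.0, 0.48, -0.2, 0.93, -0.0, 0.48, -0.2, 0.93, -0.0, 0.48, -0.2, 0.93, -0.0, 0.48, -0.2, 0.93, -0.0, 0.48, -0.2, 0.93, -0.0, 0.48, -0.2, 0.93, -0.0, 0.48, -0.2, 0.93, -0.0, 0.48, -0.2, 0.93, -0.0, 0.48, -0.2, 0.93, -0.0]
[0.48, -0.2, 0.93, -0.0, 0.48, -0.2, 0.93, -0.0, 0.48, -0.2, 0.93, -0.0, 0.48, -0.2, 0.93, -0.0]
max 0.93
```

>>> send_rows --steps '[0.86,-0.36,0,0,0.86,-0.36,0,0,0.86,-0.36,0,0,0.86,-0.36,0,0,0.86,-0.36,0,0,0.86,-0.36,0,0,0.86,-0.36,0,0,0.86,-0.36,0,0,0.86,-0.36,0,0,0.86,-0.36,0,0]' --hand 100

```text
time_s: 8.45
tcp_pos: [0.5875, 0.1706, 0.3816]
tool_rot: [0.0, 0.739, 0.673, 0.0]
wrist_force: [0.0, -0.5, 0.1]
width: 0.0878
finger_force: 0.0
```

>>> send_rows --steps '[0.86,-0.36,0,0,0.86,-0.36,0,0,0.86,-0.36,0,0,0.86,-0.36,0.2,0,0.48,-0.2,0.93,0,0.48,-0.2,0.93,0,0.48,-0.2,0.93,0,0.48,-0.2,0.93,0,0.48,-0.2,0.93,0,0.48,-0.2,0.93,0]'

```text
time_s: 9.28
tcp_pos: [0.5468, 0.301, 0.2651]
tool_rot: [0.0, 0.739, 0.673, 0.0]
wrist_force: [0.0, -0.1, -0.3]
width: 0.0881
finger_force: 0.0
```

>>> send_rows --steps '[0.48,-0.2,0.93,0,0.48,-0.2,0.93,0,0.48,-0.2,0.93,0,0.48,-0.2,0.93,0,0.48,-0.2,0.93,0,0.48,-0.2,0.93,0,0.48,-0.2,0.93,0,0.48,-0.2,0.7,0,0,0,0,0]'

```text
time_s: 10.03
tcp_pos: [0.5207, 0.3808, 0.1186]
tool_rot: [-0.001, 0.739, 0.674, -0.002]
wrist_force: [-0.4, -0.3, 0.2]
width: 0.0882
finger_force: 0.0
```

```bash
python3 - <<'E'
from h import *;from rig import get_obs,viewer
o=get_obs();W=viewer.camera_model("wrist");w=viewer.snapshot("wrist")[:,:,::-1].copy()
for z in(.078,0):
    p=proj(W,[.522,.379,z])[0];cv2.drawMarker(w,tuple(int(round(q)) for q in p),(0,0,255),0,10);print(p)
cv2.imwrite("pics/w2.png",w);plan([.522,.379,.023],-5.5,6,o);print(o['tcp_pos'],o['time_s'],o['width'])
E
```

```text
[253.01053957 212.7934742 ]
[253.03743659 181.04795472]
[-0.01, 0.01, 0.8, 0.01, -0.01, 0.01, 0.8, 0.01, -0.01, 0.01, 0.8, 0.01, -0.01, 0.01, 0.8, 0.01, -0.01, 0.01, 0.8, 0.01, -0.01, 0.01, 0.8, 0.01]
max 0.8
[0.52066607 0.38079103 0.11864677] 10.0333 0.08822976698566387
```

View pics/w2.png

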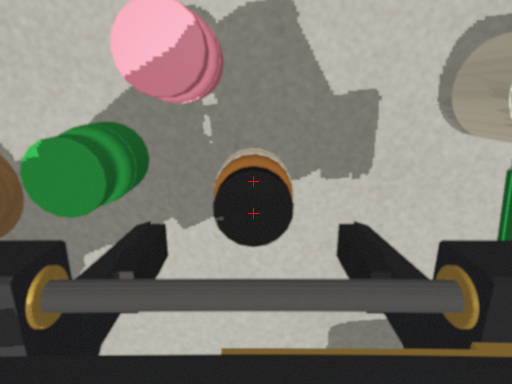

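The cap centre is at about (253,206), so the jar is centred between the fingers and within about 2 mm of the tool sideways. I'll go straight down and grip.

>>> send_rows --steps '[0,0,0.8,0,0,0,0.8,0,0,0,0.8,0,0,0,0.8,0,0,0,0.8,0,0,0,0.75,0,0,0,0,0]'

```text
time_s: 10.67
tcp_pos: [0.5223, 0.3789, 0.0252]
tool_rot: [-0.0, 0.74, 0.673, -0.001]
wrist_force: [0.7, -0.2, -0.5]
width: 0.0883
finger_force: 0.0
```

>>> send_rows --steps '[0,0,0,0,0,0,0,0,0,0,0,0,0,0,0,0,0,0,0,0,0,0,0,0]' --hand 0 --force 30

```text
time_s: 11.17
tcp_pos: [0.5228, 0.38, 0.0276]
tool_rot: [0.0, 0.739, 0.673, 0.001]
wrist_force: [-1.6, -1.1, 6.7]
width: 0.0593
finger_force: 30.0
```

>>> send_rows --steps '[0,0,-0.3,0,0,0,-0.5,0,0,0,-0.7,0,0,0,0,0]'

```text
time_s: 11.5
tcp_pos: [0.5238, 0.3804, 0.0595]
tool_rot: [0.001, 0.739, 0.673, 0.002]
wrist_force: [0.7, -0.0, -1.8]
width: 0.059
finger_force: 30.0
```

```bash
python3 st.py
```

```text
t 11.5 tcp [0.5238 0.3804 0.0595] loc grasp mm [-136.   377.1   78.5] theta -0.433 r 161.2 w 0.059 F [ 0.7 -0.  -1.8] ff 30.0 yaw -5.37
```

```bash
python3 - <<'E'
from h import *;from rig import viewer
T=viewer.camera_model("top");S=viewer.camera_model("scene");b=viewer.snapshot("top")[:,:,::-1].copy();a=viewer.snapshot("scene")[:,:,::-1].copy()
g=locker(.623,-.008,-.0962);c,s=np.cos(.0962),np.sin(.0962)
def loc(P): d=P[:2]-[.623,-.008];return np.round([1000*(d[0]*c-d[1]*s),1000*(d[0]*s+d[1]*c)],1)
def comp(im,C,n,X,z,w=24):
    u,v=proj(C,g(X))[0].astype(int);m=(im[v-w:v+w,u-w:u+w].max(2)<55).astype(np.uint8)
    k,l,st,ce=cv2.connectedComponentsWithStats(m)
    for i in range(1,k):
        if st[i,4]>60:
            bb=st[i,:4];q=np.array([bb[0]+bb[2]/2-.5+u-w,bb[1]+bb[3]/2-.5+v-w]);q2=ce[i]+[u-w,v-w]
            print(n,st[i],q2.round(1),loc(hit(C,*q2,z)),loc(hit(C,*q,z)))
comp(b,T,'mat top',[-.095,-.071,.01],.01);comp(b,T,'neigh top',[-.095,.071,.084],.084)
comp(a,S,'mat scene',[-.095,-.071,.01],.01);comp(a,S,'neigh scene',[-.095,.071,.084],.076)
cv2.imwrite("pics/t3.png",cv2.resize(b[130:240,200:345],(725,550),interpolation=cv2.INTER_CUBIC))
E
```

```text
mat top [  9  12  27  27 563] [297.  197.4] [-97.1 -64.5] [-95.8 -64.5]
neigh top [ 16  17  17  16 192] [252.  190.2] [-93.9  73. ] [-94.8  73. ]
mat scene [ 14  21  24  10 164] [230.9 230.4] [-86.4 -66.8] [-86.3 -68.1]
neigh scene [  0  18  48  15 222] [269.2 205.1] [-105.3   71.3] [-106.6   69.2]
```

View pics/t3.png

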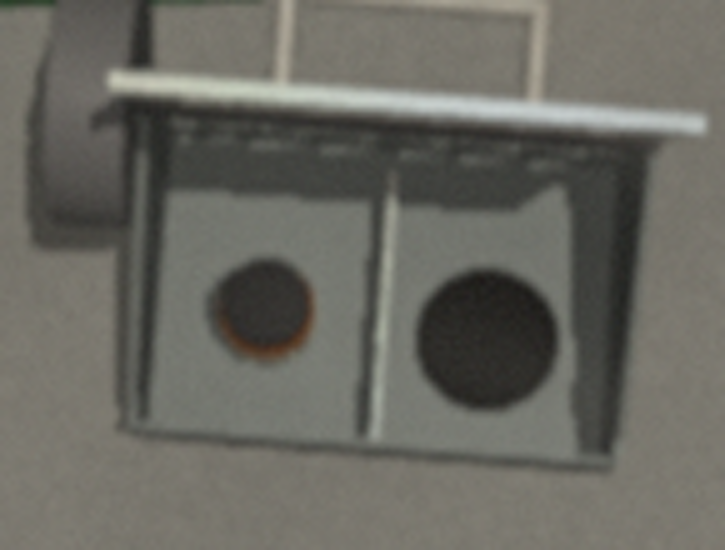

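In this view the open locker shows the mat centre at crop (487,340) and the neighbour's cap at (265,305). The top camera puts the mat at local (−96, −65), where I expected −71. I'll stage in front of the locker and check with the wrist camera.

```bash
python3 - <<'E'
from h import *;from rig import get_obs
o=get_obs();p=o['tcp_pos'].copy();p[2]=.19
plan([.443,-.101,.19],-5.5,26,o,(p,-5.4))
E
```

```text
[-0.94, -0.07, -0.0, 0.0, -0.94, -0.07, -0.0, 0.0, -0.94, -0.07, -0.0, 0.0, -0.94, -0.07, -0.0, 0.0, -0.94, -0.07, -0.0, 0.0, -0.94, -0.07, -0.0, 0.0, -0.94, -0.07, -0.0, 0.0, -0.94, -0.07, -0.0, 0.0, -0.94, -0.07, -0.0, 0.0, -0.94, -0.07, -0.0, 0.0]
[-0.94, -0.07, -0.0, 0.0, -0.94, -0.07, -0.0, 0.0, -0.94, -0.07, -0.0, 0.0, -0.94, -0.06, -0.0, 0.0, -0.94, -0.06, -0.0, 0.0, -0.94, -0.06, -0.0, 0.0, -0.94, -0.06, -0.0, 0.0, -0.94, -0.06, -0.0, 0.0, -0.94, -0.06, -0.0, 0.0, -0.94, -0.06, -0.0, 0.0]
[-0.94, -0.06, -0.0, 0.0, -0.94, -0.06, -0.0, 0.0, -0.94, -0.06, -0.0, 0.0, -0.94, -0.06, -0.0, 0.0, -0.94, -0.06, -0.0, 0.0, -0.94, -0.06, -0.0, 0.0]
max 0.94
```

>>> send_rows --steps '[0,0,-0.6,0,0,0,-0.9,0,0,0,-0.9,0,0,0,-0.9,0,0,0,-0.9,0,0,0,-0.9,0,0,0,-0.9,0,0,0,-0.5,0]'

```text
time_s: 12.27
tcp_pos: [0.5229, 0.38, 0.1878]
tool_rot: [0.0, 0.739, 0.673, 0.001]
wrist_force: [-0.6, 0.3, -2.1]
width: 0.059
finger_force: 30.0
```

>>> send_rows --steps '[-0.5,-0.1,0,0,-0.9,-0.1,0,0,-0.94,-0.1,0,0,-0.94,-0.1,0,0,-0.94,-0.1,0,0,-0.94,-0.1,0,0,-0.94,-0.1,0,0,-0.94,-0.1,0,0,-0.94,-0.1,0,0,-0.94,-0.1,0,0]'

```text
time_s: 13.1
tcp_pos: [0.4854, 0.2032, 0.1857]
tool_rot: [-0.0, 0.739, 0.673, -0.001]
wrist_force: [0.0, -0.6, -1.7]
width: 0.0591
finger_force: 30.0
```

>>> send_rows --steps '[-0.94,-0.1,0,0,-0.94,-0.1,0,0,-0.94,-0.1,0,0,-0.94,-0.1,0,0,-0.94,0,0,0,-0.94,0,0,0,-0.94,0,0,0,-0.94,0,0,0,-0.94,0,0,0,-0.94,0,0,0]'

```text
time_s: 13.93
tcp_pos: [0.46, 0.0168, 0.1859]
tool_rot: [-0.001, 0.739, 0.673, -0.0]
wrist_force: [0.0, 0.1, -2.5]
width: 0.0592
finger_force: 30.0
```

>>> send_rows --steps '[-0.94,0,0,0,-0.94,0,0,0,-0.94,0,0,0,-0.94,0,0,0,-0.94,-0.1,0,0,-0.6,0,0,0,-0.3,0,0,0,0,0,0,0,0,0,0,0]'

```text
time_s: 14.68
tcp_pos: [0.4478, -0.0933, 0.1862]
tool_rot: [-0.0, 0.74, 0.673, -0.0]
wrist_force: [1.2, 0.0, -2.6]
width: 0.0593
finger_force: 30.0
```

```bash
python3 st.py; python3 - <<'E'
from h import *;from rig import get_obs,viewer
W=viewer.camera_model("wrist");w=viewer.snapshot("wrist")[:,:,::-1].copy()
g=locker(.623,-.008,-.0962)
t=np.linspace(0,6.28,40)
for yc,col in((-.071,(0,0,255)),(-.065,(0,255,0))):
    q=proj(W,g(np.c_[-.095+.045*np.cos(t),yc+.045*np.sin(t),0*t+.01]))
    cv2.polylines(w,[q.round().astype(int)],False,col,1)
for X in [[-.172,0,.072],[-.172,-.142,.072],[0,0,.062],[-.095,.071,.084]]:
    cv2.drawMarker(w,tuple(int(round(v)) for v in proj(W,g(X))[0]),(255,0,255),0,8)
cv2.imwrite("pics/w3.png",w)
E
```

```text
t 14.6833 tcp [ 0.4478 -0.0933  0.1862] loc grasp mm [-166.2 -101.8  205.2] theta 0.371 r 171.0 w 0.0593 F [ 1.2  0.  -2.6] ff 30.0 yaw -5.4
```

View pics/w3.png

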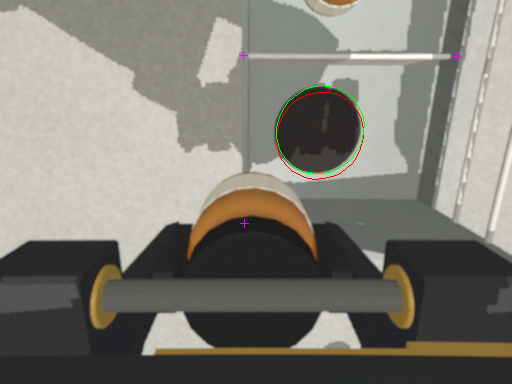

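The mat matches the green ring, so it is at local (−95, −65). The jar is held upright. I'll work out the jar's sideways offset in the grip and the placing moves.

```bash
python3 - <<'E'
from h import *;from rig import get_obs,viewer
o=get_obs();W=viewer.camera_model("wrist");w=cv2.imread("pics/w3.png");Rt=rot(o['tool_rot']);p=o['tcp_pos']
for off in(-3,0,3,6):
    r=[proj(W,p+Rt@np.array([(off+30)/1000,0,(27.6-h)/1000]))[0,1].round(1) for h in(0,8,40)]
    print(off,r)
g=locker(.623,-.008,-.0962)
print(w[160:190,250].tolist()[8:20])
c,s=np.cos(.0962),np.sin(.0962);print('target world',g([-.095,-.065,0]))
E
```

```text
-3 [np.float64(175.0), np.float64(178.5), np.float64(196.2)]
0 [np.float64(169.9), np.float64(173.2), np.float64(189.9)]
3 [np.float64(164.9), np.float64(167.9), np.float64(183.6)]
6 [np.float64(159.8), np.float64(162.6), np.float64(177.2)]
[[147, 154, 150], [171, 180, 175], [178, 186, 182], [161, 170, 171], [125, 142, 155], [125, 146, 160], [148, 168, 176], [153, 171, 178], [154, 172, 179], [154, 172, 178], [153, 171, 178], [153, 171, 179]]
target world [[ 0.52219589 -0.06357455  0.        ]]
```

>>> send_rows --steps '[0.46,0.4,0.8,0,0.46,0.4,0.85,0,0.46,0.4,0.85,0,0.46,0.4,0.85,0,0,0.5,0,0,0,0.45,0,0,0,0,0,0,0,0,0,0]'

```text
time_s: 15.4
tcp_pos: [0.5025, -0.0616, 0.1198]
tool_rot: [0.0, 0.739, 0.673, 0.0]
wrist_force: [0.2, 0.2, -1.8]
width: 0.0592
finger_force: 30.0
```

```bash
python3 st.py
```

```text
t 15.4 tcp [ 0.5025 -0.0616  0.1198] loc grasp mm [-114.8  -64.9  138.8] theta -0.091 r 117.8 w 0.0592 F [ 0.2  0.2 -1.8] ff 30.0 yaw -5.34
```

>>> send_rows --steps '[0,0,0.6,0,0,0,0.8,0,0,0,0.8,0,0,0,0.7,0,0,0,0.4,0,0,0.35,0.1,0,0,0.35,0.1,0,0,0.25,0.1,0,0,0,0.1,0,0,0,0,0]'

```text
time_s: 16.23
tcp_pos: [0.5215, -0.0636, 0.0456]
tool_rot: [0.0, 0.739, 0.673, 0.0]
wrist_force: [-1.2, 0.5, -2.1]
width: 0.0593
finger_force: 30.0
```

```bash
python3 st.py
```

```text
t 16.2333 tcp [ 0.5215 -0.0636  0.0456] loc grasp mm [-95.7 -65.1  64.6] theta -0.676 r 138.7 w 0.0593 F [-1.2  0.5 -2.1] ff 30.0 yaw -5.37
```

Local (−95.7, −65.1) is on target. About 8 mm remains, so I lower gently until contact.

>>> send_rows --steps '[0,0,0.15,0,0,0,0.15,0,0,0,0,0]'

```text
time_s: 16.48
tcp_pos: [0.5207, -0.0634, 0.0391]
tool_rot: [-0.0, 0.739, 0.673, -0.0]
wrist_force: [-0.1, -0.0, -2.7]
width: 0.059
finger_force: 30.0
```

>>> send_rows --steps '[0,0,0.08,0,0,0,0.06,0,0,0,0,0]'

```text
time_s: 16.73
tcp_pos: [0.5211, -0.0636, 0.0375]
tool_rot: [0.0, 0.739, 0.673, 0.0]
wrist_force: [-3.3, 0.6, 6.6]
width: 0.0591
finger_force: 30.0
```

Contact at z = 0.0375 as predicted, carrying about 7 N. I'll release and lift away, edging forward to clear the door.

>>> send_rows --steps '[0,0,0,0,0,0,0,0,0,0,0,0,0,0,0,0,0,0,0,0]' --hand 100

```text
time_s: 17.15
tcp_pos: [0.5211, -0.0636, 0.0367]
tool_rot: [0.0, 0.739, 0.673, 0.0]
wrist_force: [-0.1, -0.8, -0.2]
width: 0.0879
finger_force: 0.0
```

>>> send_rows --steps '[0,-0.1,-0.3,0,0,-0.15,-0.5,0,0,-0.15,-0.6,0,0,-0.05,-0.6,0,0,-0.05,-0.6,0,0,-0.2,-0.6,0,0,-0.8,-0.3,0,0,-0.8,-0.5,0,0,-0.8,-0.8,0,0,-0.8,-0.9,0]'

```text
time_s: 17.98
tcp_pos: [0.4421, -0.056, 0.1517]
tool_rot: [-0.0, 0.739, 0.673, -0.0]
wrist_force: [0.4, 0.6, 0.4]
width: 0.0882
finger_force: 0.0
```

```bash
python3 st.py;python3 - <<'E'
from rig import viewer
from h import *
a=viewer.snapshot("scene")[:,:,::-1].copy();T=viewer.camera_model("top");S=viewer.camera_model("scene")
g=locker(.623,-.008,-.0962);t=np.linspace(0,6.28,50)
cv2.imwrite("pics/s4.png",cv2.resize(a[130:250,190:340],(750,600),interpolation=cv2.INTER_CUBIC))
E
```

```text
t 17.9833 tcp [ 0.4421 -0.056   0.1517] loc grasp mm [-175.4  -65.1  170.7] theta 0.166 r 175.5 w 0.0882 F [0.4 0.6 0.4] ff 0.0 yaw -5.38
```

View pics/s4.png

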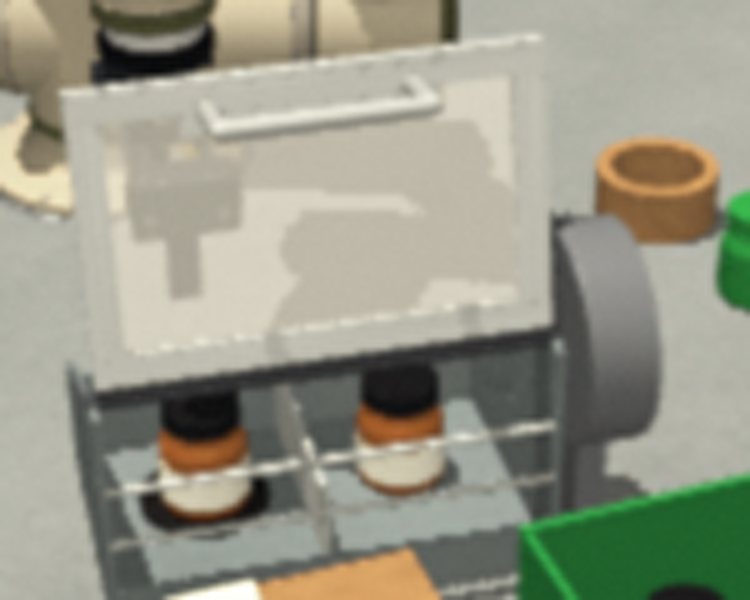

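The jar stands upright and centred on the mat: the mat spans 143–268 in the crop and the jar 160–250. The door is still locked. Back to the handle, over the top.

>>> send_rows --steps '[0.3,0,-0.9,0,0.4,0,-1,0,0.4,0,-1,0,0.4,0,-1,0,0.4,0,-1,0,0.4,0,-1,0,0.4,0,-1,0,0.4,0,-1,0,0.15,0,-1,0,0,0,-1,0]' --hand 28

```text
time_s: 18.87
tcp_pos: [0.4491, 0.0092, 0.3503]
tool_rot: [0.0, 0.739, 0.673, 0.0]
wrist_force: [-0.2, -0.6, 0.1]
width: 0.0254
finger_force: 0.0
```

>>> send_rows --steps '[0,0.3,-1,0,0,0.5,-0.9,0,0,0.9,-0.3,0,0,1,0,0,0,1,0,0,0,1,0,0,0,1,0,0,0,1,0,0,0,1,0,0,0,1,0,0]'

```text
time_s: 19.7
tcp_pos: [0.6234, -0.0078, 0.3932]
tool_rot: [0.0, 0.74, 0.673, 0.0]
wrist_force: [-0.9, 0.5, 0.4]
width: 0.0247
finger_force: 0.0
```

>>> send_rows --steps '[0,0.8,0,0,0,0.4,0,0,0,0,0,0]'

```text
time_s: 19.95
tcp_pos: [0.6477, -0.0103, 0.3918]
tool_rot: [-0.001, 0.74, 0.673, -0.0]
wrist_force: [0.1, -0.1, 0.2]
width: 0.0244
finger_force: 0.0
```

```bash
python3 st.py
```

```text
t 19.95 tcp [ 0.6477 -0.0103  0.3918] loc grasp mm [2.480e+01 1.000e-01 4.108e+02] theta 1.805 r 247.0 w 0.0244 F [ 0.1 -0.1  0.2] ff 0.0 yaw -5.38
```

>>> send_rows --steps '[0,-0.12,0.6,0,0,0,0.7,0,0,0,0.7,0,0,0,0.7,0,0,0,0.6,0,0,0,0,0]'

```text
time_s: 20.45
tcp_pos: [0.6431, -0.0096, 0.325]
tool_rot: [-0.002, 0.739, 0.673, -0.001]
wrist_force: [-0.1, -0.1, -1.0]
width: 0.0246
finger_force: 0.0
```

>>> send_rows --steps '[0,0,0,0,0,0,0,0,0,0,0,0,0,0,0,0]' --hand 0 --force 20

```text
time_s: 20.78
tcp_pos: [0.6446, -0.0099, 0.3281]
tool_rot: [0.001, 0.739, 0.673, 0.001]
wrist_force: [0.7, 0.6, 5.4]
width: 0.0111
finger_force: 20.0
```

```bash
python3 st.py; python3 - <<'E'
import numpy as np
f=lambda t:np.array([-179*np.cos(t)-24*np.sin(t),165+179*np.sin(t)-24*np.cos(t)])
for t in(1.83,1.9,2.0,2.06,2.1,2.15,2.17):print(t,f(t).round(1))
E
```

```text
t 20.7833 tcp [ 0.6446 -0.0099  0.3281] loc grasp mm [2.170e+01 2.000e-01 3.471e+02] theta 1.823 r 183.4 w 0.0111 F [0.7 0.6 5.4] ff 20.0 yaw -5.37
1.83 [ 22.7 344.2]
1.9 [ 35.2 342.1]
2.0 [ 52.7 337.8]
2.06 [ 62.9 334.3]
2.1 [ 69.7 331.6]
2.15 [ 77.9 327.9]
2.17 [ 81.1 326.4]
```

>>> send_rows --steps '[0,0.35,0.05,0,0,0.3,0.05,0,0,0.44,0.1,0,0,0.44,0.11,0,0,0.5,0.17,0,0,0.34,0.13,0,0,0.4,0.18,0,0,0.16,0.07,0,0,0,0,0,0,0,0,0]'

```text
time_s: 21.62
tcp_pos: [0.7028, -0.0157, 0.3091]
tool_rot: [-0.0, 0.74, 0.673, -0.0]
wrist_force: [-0.6, -2.8, -0.1]
width: 0.0106
finger_force: 20.0
```

```bash
python3 st.py
```

```text
t 21.6167 tcp [ 0.7028 -0.0157  0.3091] loc grasp mm [ 80.2  -0.  328.1] theta 2.161 r 181.8 w 0.0106 F [-0.6 -2.8 -0.1] ff 20.0 yaw -5.4
```

>>> send_rows --steps '[0,0.15,0.1,0,0,0.1,0.05,0,0,0,0,0,0,0,0,0]'

```text
time_s: 21.95
tcp_pos: [0.7074, -0.0161, 0.3066]
tool_rot: [-0.0, 0.74, 0.673, -0.0]
wrist_force: [-1.6, -4.3, 1.5]
width: 0.0106
finger_force: 20.0
```

```bash
python3 st.py; python3 - <<'E'
import numpy as np
f=lambda t:np.array([-179*np.cos(t)-24*np.sin(t),165+179*np.sin(t)-24*np.cos(t)])
th=np.r_[2.19,np.arange(2.1,-.01,-.07)]
P=np.array([f(t) for t in th]);D=np.diff(P,axis=0)/20
for i in range(0,len(D),10):print([[0,float(round(a,2)),float(round(-b,2)),0] for a,b in D[i:i+10]], th[min(i+10,len(D))].round(2),P[min(i+10,len(D))].round(1))
E
```

```text
t 21.95 tcp [ 0.7074 -0.0161  0.3066] loc grasp mm [ 84.8   0.  325.6] theta 2.19 r 181.6 w 0.0106 F [-1.6 -4.3  1.5] ff 20.0 yaw -5.41
[[0, -0.73, -0.35, 0], [0, -0.59, -0.22, 0], [0, -0.61, -0.18, 0], [0, -0.62, -0.14, 0], [0, -0.62, -0.1, 0], [0, -0.63, -0.05, 0], [0, -0.63, -0.01, 0], [0, -0.63, 0.04, 0], [0, -0.63, 0.08, 0], [0, -0.62, 0.12, 0]] 1.47 [-41.9 340.7]
[[0, -0.61, 0.17, 0], [0, -0.6, 0.21, 0], [0, -0.58, 0.25, 0], [0, -0.56, 0.29, 0], [0, -0.54, 0.33, 0], [0, -0.51, 0.37, 0], [0, -0.49, 0.4, 0], [0, -0.46, 0.43, 0], [0, -0.43, 0.47, 0], [0, -0.39, 0.49, 0]] 0.77 [-145.2  272.4]
[[0, -0.36, 0.52, 0], [0, -0.32, 0.54, 0], [0, -0.28, 0.57, 0], [0, -0.24, 0.58, 0], [0, -0.2, 0.6, 0], [0, -0.16, 0.61, 0], [0, -0.11, 0.62, 0], [0, -0.07, 0.63, 0], [0, -0.03, 0.63, 0], [0, 0.02, 0.63, 0]] 0.07 [-180.2  153.6]
[[0, 0.06, 0.63, 0]] 0.0 [-179.  141.]
```

>>> send_rows --steps '[0,-0.4,-0.2,0,0,-0.4,-0.15,0,0,-0.55,-0.2,0,0,-0.6,-0.17,0,0,-0.6,-0.14,0,0,-0.6,-0.1,0,0,-0.6,-0.05,0,0,-0.6,0,0,0,0,0,0]'

```text
time_s: 22.7
tcp_pos: [0.6193, -0.0071, 0.3253]
tool_rot: [-0.002, 0.739, 0.673, -0.001]
wrist_force: [-0.7, -1.2, -10.5]
width: 0.0103
finger_force: 20.6
```

```bash
python3 st.py
```

```text
t 22.7 tcp [ 0.6193 -0.0071  0.3253] loc grasp mm [ -3.8   0.6 344.3] theta 1.683 r 179.3 w 0.0103 F [ -0.7  -1.2 -10.5] ff 20.6 yaw -5.35
```

>>> send_rows --steps '[0,-0.4,0,0,0,-0.6,0.06,0,0,-0.62,0.1,0,0,-0.61,0.15,0,0,-0.6,0.2,0,0,-0.58,0.25,0,0,-0.56,0.29,0,0,-0.54,0.33,0,0,-0.25,0.18,0,0,0,0,0]'

```text
time_s: 23.53
tcp_pos: [0.5259, 0.0023, 0.2952]
tool_rot: [-0.001, 0.739, 0.674, 0.0]
wrist_force: [1.5, 7.2, -4.0]
width: 0.0102
finger_force: 20.0
```

```bash
python3 st.py;  python3 - <<'E'
import numpy as np
f=lambda t:np.array([-179*np.cos(t)-24*np.sin(t),165+179*np.sin(t)-24*np.cos(t)])
for t in np.arange(1.3,-.01,-.1):print(round(t,2),f(t).round(1))
E
```

```text
t 23.5333 tcp [0.5259 0.0023 0.2952] loc grasp mm [-97.6   0.9 314.2] theta 1.125 r 178.3 w 0.0102 F [ 1.5  7.2 -4. ] ff 20.0 yaw -5.32
1.3 [-71.  331.1]
1.2 [-87.2 323.1]
1.1 [-102.6  313.6]
1.0 [-116.9  302.7]
0.9 [-130.1  290.3]
0.8 [-141.9  276.7]
0.7 [-152.4  262. ]
0.6 [-161.3  246.3]
0.5 [-168.6  229.8]
0.4 [-174.2  212.6]
0.3 [-178.1  195. ]
0.2 [-180.2  177. ]
0.1 [-180.5  159. ]
-0.0 [-179.  141.]
```

>>> send_rows --steps '[0,-0.48,0.29,0,0,-0.48,0.29,0,0,-0.33,0.31,0,0,-0.33,0.31,0,0,-0.3,0.34,0,0,-0.3,0.34,0,0,-0.26,0.37,0,0,-0.26,0.37,0,0,-0.22,0.39,0,0,-0.22,0.39,0]'

```text
time_s: 24.37
tcp_pos: [0.4646, 0.0079, 0.2278]
tool_rot: [0.001, 0.739, 0.673, 0.002]
wrist_force: [7.1, 7.4, -4.9]
width: 0.0105
finger_force: 20.1
```

>>> send_rows --steps '[0,-0.18,0.41,0,0,-0.18,0.41,0,0,-0.14,0.43,0,0,-0.14,0.43,0,0,-0.1,0.44,0,0,-0.1,0.44,0,0,-0.05,0.45,0,0,-0.05,0.45,0,0,0,0,0]'

```text
time_s: 25.12
tcp_pos: [0.4447, 0.0099, 0.1574]
tool_rot: [-0.001, 0.74, 0.673, 0.001]
wrist_force: [-0.5, 7.6, -2.7]
width: 0.0096
finger_force: 19.9
```

```bash
python3 st.py
```

```text
t 25.1167 tcp [0.4447 0.0099 0.1574] loc grasp mm [-179.2    0.7  176.4] theta 0.197 r 179.5 w 0.0096 F [-0.5  7.6 -2.7] ff 19.9 yaw -5.39
```

Now the last part, slowly, until it is shut.

>>> send_rows --steps '[0,0,0.25,0,0,0,0.25,0,0,0,0.25,0,0,0,0.25,0,0,0.02,0.25,0,0,0.02,0.2,0,0,0,0.15,0,0,0,0.1,0,0,0,0,0]'

```text
time_s: 25.87
tcp_pos: [0.4448, 0.0099, 0.1238]
tool_rot: [-0.002, 0.74, 0.673, -0.0]
wrist_force: [-3.7, 8.9, -2.4]
width: 0.009
finger_force: 20.0
```

```bash
python3 st.py
```

```text
t 25.8667 tcp [0.4448 0.0099 0.1238] loc grasp mm [-179.1    0.7  142.8] theta 0.01 r 180.5 w 0.009 F [-3.7  8.9 -2.4] ff 20.0 yaw -5.38
```

>>> send_rows --steps '[0,0,0.1,0,0,0,0.1,0,0,0,0,0]'

```text
time_s: 26.12
tcp_pos: [0.4452, 0.0098, 0.12]
tool_rot: [-0.001, 0.74, 0.673, 0.0]
wrist_force: [-2.9, 8.1, -2.4]
width: 0.009
finger_force: 20.0
```

>>> send_rows --steps '[0,0,0.1,0,0,0,0.1,0,0,0,0,0]'

```text
time_s: 26.37
tcp_pos: [0.4456, 0.0097, 0.1165]
tool_rot: [-0.001, 0.74, 0.673, 0.001]
wrist_force: [-1.0, 7.7, -1.5]
width: 0.0091
finger_force: 19.9
```

>>> send_rows --steps '[0,0,0.1,0,0,0,0.1,0,0,0,0,0]'

```text
time_s: 26.62
tcp_pos: [0.4457, 0.0092, 0.1139]
tool_rot: [0.0, 0.739, 0.673, 0.0]
wrist_force: [-9.1, 5.1, 17.7]
width: 0.0082
finger_force: 19.7
```

>>> send_rows --steps '[0,0,0.1,0,0,0,0.1,0,0,0,0,0]'

```text
time_s: 26.87
tcp_pos: [0.4457, 0.0088, 0.1105]
tool_rot: [0.001, 0.739, 0.673, 0.0]
wrist_force: [-11.1, 3.4, 25.3]
width: 0.008
finger_force: 20.0
```

```bash
python3 st.py; python3 - <<'E'
from rig import viewer
from h import *
a=viewer.snapshot("scene")[:,:,::-1].copy();S=viewer.camera_model("scene");g=locker(.623,-.008,-.0962)
for X in [[-.179,.06,.141],[-.179,-.06,.141],[-.1756,.14,.092],[-.1756,-.14,.092]]:
    cv2.circle(a,tuple(int(round(v)) for v in proj(S,g(X))[0]),1,(0,0,255),-1)
cv2.imwrite("pics/s5.png",cv2.resize(a[130:250,190:340],(750,600),interpolation=cv2.INTER_CUBIC))
E
```

```text
t 26.8667 tcp [0.4457 0.0088 0.1105] loc grasp mm [-178.1   -0.3  129.5] theta -0.063 r 181.6 w 0.008 F [-11.1   3.4  25.3] ff 20.0 yaw -5.35
```

View pics/s5.png

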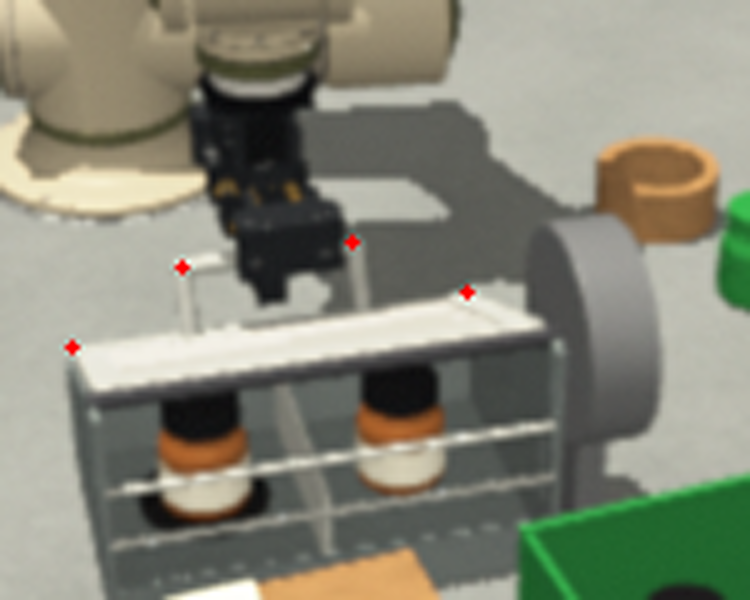

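The door sits shut against the sill, with the frame corners and handle on their projected shut positions. Both jars are in place. I'll release and withdraw.

>>> send_rows --steps '[0,0,0,0,0,0,0,0,0,0,0,0,0,0,0,0]' --hand 30

```text
time_s: 27.25
tcp_pos: [0.4456, 0.0087, 0.1084]
tool_rot: [0.0, 0.74, 0.673, 0.0]
wrist_force: [0.4, 0.0, -0.2]
width: 0.0262
finger_force: 0.0
```

>>> send_rows --steps '[0,0,-0.4,0,0,0,-0.7,0,0,0,-0.8,0,0,0,-0.8,0,0,0,-0.8,0,0,0,-0.8,0,0,0,-0.8,0,0,0,-0.4,0,0,0,0,0,0,0,0,0]'

```text
time_s: 28.08
tcp_pos: [0.4449, 0.0089, 0.2182]
tool_rot: [0.0, 0.74, 0.673, 0.0]
wrist_force: [0.4, -0.1, -0.3]
width: 0.0263
finger_force: 0.0
```

```bash
python3 st.py; python3 - <<'E'
from rig import viewer
from h import *
a=viewer.snapshot("scene")[:,:,::-1].copy();b=viewer.snapshot("top")[:,:,::-1].copy()
A=cv2.resize(a[130:250,190:340],(450,360));B=cv2.resize(b[130:250,190:306],(348,360))
cv2.imwrite("pics/s6.png",np.hstack([A,B]))
a0=cv2.imread("pics/scene.png").astype(int)
d=abs(a0-a)[165:260,200:300].max(2);print('door change px',(d[20:45]>60).sum())
d=abs(a0-a)[200:265,115:155].max(2);print('bottle change px',(d>60).sum())
E
```

```text
t 28.0833 tcp [0.4449 0.0089 0.2182] loc grasp mm [-178.9   -0.3  237.2] theta 0.517 r 192.9 w 0.0263 F [ 0.4 -0.1 -0.3] ff 0.0 yaw -5.38
door change px 168
bottle change px 0
```

View pics/s6.png

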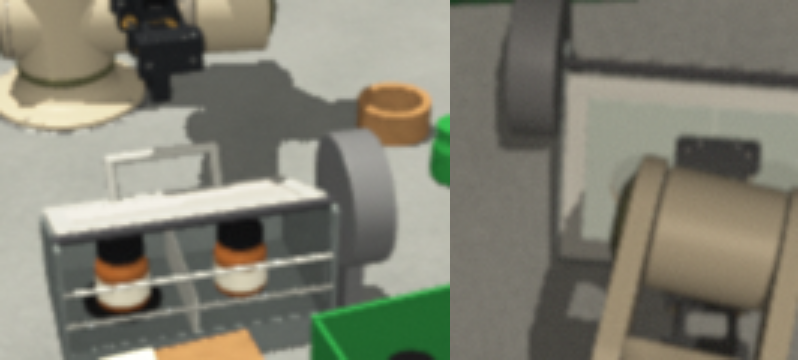

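The door is shut, the jar stands on the mat, the neighbour and bottle are unmoved, and the gripper is clear. Handing in.

```bash
python3 -c "from rig import job;print(job.job_done())"
```

```text
the job is handed in; nothing more can be done
None
```

The job is handed in at 28 s. The jar stands upright and centred on the mat, the stay was released with the door fully up, and the door was lowered shut without slamming. The neighbour jar and bottle look unmoved, and the gripper is clear.

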